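Put the sampler's rinse-solvent bottles back in their own holders

ROBOT

A 6-joint arm with a two-finger parallel gripper is mounted at the origin on the work surface. World frame = base frame: x ahead of the robot, y to its left, z up, the work surface at z = 0. Lengths are in mm, angles in rad, forces in N, time in s.
With the tool pointing down it reaches from about 375 to 975 mm from the base axis. Payload 3.8 kg.
Tool frame: the origin (TCP) lies on the mounting face of the last link; the fingertips stand 166 mm ahead of it and the grasp point (between the pads) lies 147 mm ahead of it; z points along the fingers, y is the line along which they close (so a half turn about z gives the same grasp; the last joint's range is limited). The gripper opens to 88 mm and grips with 3 to 60 N. Pads are 18 mm wide; open, the fingers measure 123 mm over their backs; the gripper's body (75 mm by 187 mm) begins 45 mm behind the grasp point.
Start: joints at [1.197, 0.264, 1.604, -0, 1.274, -0.037], TCP at [223.064, 637.073, 404.706] pointing down, gripper open.
Joint ranges: [-2.63, 2.63], [-0.94, 2.18], [0.31, 2.57], [-1.31, 4.45], [0, 2.66], [-2.55, 2.55]. Speed limits (rad/s): [2.57, 2.57, 3.14, 3.14, 3.14, 3.14].

INTERFACE

Orientations are given as a unit quaternion [w, x, y, z].
In Python, from workcell import * gives the robot as it stands. The module is installed in compiled form; this text tells all that it offers.
- The arm moves only by the shell command python3 -m crank 'ROWS' [FORCE]. ROWS is a JSON object of lists of equal length, an entry for each row: "linear": the shift along the tool's x, y, z in m, a list of three; "turn": the turn, a rotation vector about the tool's x, y, z in degrees, a list of three; "fingers": the closure, from 0 (fully open) to 1 (shut). In form: {"linear": [[x, y, z], ...], "turn": [[ax, ay, az], ...], "fingers": [fingers, ...]}. A call has 1 to 10 rows; each row is the pose to reach, as a shift and turn from the pose commanded when the call began, along the tool's axes at that moment; what a row does not reach only later rows make up. A row lasts 1/12 s, in which the tool goes at most 41.7 mm and 7.16 degrees, less where a joint would pass 70% of its speed; a pose out of reach is approached as far as the arm can. A call with a gripper value outside its range is refused whole. The fingers move at their own pace and stop on an object; FORCE is the grip in N (left out, the last holds). Time passes only in rows, so rows that repeat a pose let the fingers close. It gives the time, the measured TCP pose, the force, the opening and the grip force at its end, in the units of the state.
- get_obs(): the state, without advancing time (a new reading comes with each control period).
- get_image(name): name is "scene" or "top" or "wrist"; returns a dict with "img" (480x640x3 uint8, blue, green, red), "depth" (480x640 float32, mm along the optical axis (not along the pixel's ray), 0 where there is no reading), "intrinsics" (3x3 intrinsics, pixels), "position" and "attitude" of the camera in the world; the wrist camera has in their place "T_tool_cam" (4x4, takes a point from camera to tool coordinates, whose origin is the TCP and whose axes are the flange's). Camera axes: x right, y down, z forward; pixel columns grow to the right and rows downward; lengths in mm; the calibration is good to about 2 mm. A picture is of the moment at which its call begins: read the wrist's pose just before it.
- hand_in(): hands the job in; it is judged then, once.
The state is a dict: "time": time; "joint_positions": joint angles; "dq": joint speeds; "joint_efforts": joint torques, N m; "ee_pos": TCP position; "tcp_rot": TCP orientation; "wrist_force": force on the tool from outside, world axes, zero at the start; "wrist_torque": the same for the moment, N m; "grip_width": finger opening in mm; "grip_force": force on a finger pad.
Only numpy, scipy, OpenCV 4.12 (cv2) and the standard library are available. Lean on these libraries where they do the work, as an engineer would, in place of code of your own. Each camera call takes 0.05 s, during which the arm holds its last target. There are 200 camera calls.

TASK

The four little amber solvent bottles on the sampler's tray are standing in one another's holders. Sort them out, so that every bottle ends up upright on the floor of the holder in the colour of its own cap, parking a bottle in the empty grey holder when you need room. Keep the bottles upright and set them down rather than dropping them, stand them only in holders, never on the bare tray or bench, and do not shift the rack of vials.

Things in the scene. Friction and masses are not known exactly. Their poses are not given: they have to be found in the camera images.
- bottle_red: Closed 60 ml amber glass bottle with a red screw cap: body a plain cylinder 44 mm in diameter up to 58 mm (white label with a red stripe), cap 40 mm in diameter from 64 to 84 mm; about 0.12 kg. Origin: centre of its underside, z up along its axis. At the start it stands upright in one of the coloured holders, never its own.
- bottle_blue: Closed 60 ml amber glass bottle with a blue screw cap: body a plain cylinder 44 mm in diameter up to 58 mm (white label with a blue stripe), cap 40 mm in diameter from 64 to 84 mm; about 0.12 kg. Origin: centre of its underside, z up along its axis. At the start it stands upright in one of the coloured holders, never its own.
- bottle_yellow: Closed 60 ml amber glass bottle with a yellow screw cap: body a plain cylinder 44 mm in diameter up to 58 mm (white label with a yellow stripe), cap 40 mm in diameter from 64 to 84 mm; about 0.12 kg. Origin: centre of its underside, z up along its axis. At the start it stands upright in one of the coloured holders, never its own.
- bottle_green: Closed 60 ml amber glass bottle with a green screw cap: body a plain cylinder 44 mm in diameter up to 58 mm (white label with a green stripe), cap 40 mm in diameter from 64 to 84 mm; about 0.12 kg. Origin: centre of its underside, z up along its axis. At the start it stands upright in one of the coloured holders, never its own.
- holder_red: Red plastic bottle holder, home of the red-capped bottle: a shallow round cup fixed to the tray, 72 mm across and 18 mm high outside; its well is 64 mm across, floor 8 mm above the origin, so a bottle has 10 mm of play. Origin: centre of its underside, z up. The holders and the vial rack stand in two rows of three, at least 100 mm apart (centres), in any arrangement.
- holder_blue: Blue plastic bottle holder, home of the blue-capped bottle: a shallow round cup fixed to the tray, 72 mm across and 18 mm high outside; its well is 64 mm across, floor 8 mm above the origin, so a bottle has 10 mm of play. Origin: centre of its underside, z up. The holders and the vial rack stand in two rows of three, at least 100 mm apart (centres), in any arrangement.
- holder_yellow: Yellow plastic bottle holder, home of the yellow-capped bottle: a shallow round cup fixed to the tray, 72 mm across and 18 mm high outside; its well is 64 mm across, floor 8 mm above the origin, so a bottle has 10 mm of play. Origin: centre of its underside, z up. The holders and the vial rack stand in two rows of three, at least 100 mm apart (centres), in any arrangement.
- holder_green: Green plastic bottle holder, home of the green-capped bottle: a shallow round cup fixed to the tray, 72 mm across and 18 mm high outside; its well is 64 mm across, floor 8 mm above the origin, so a bottle has 10 mm of play. Origin: centre of its underside, z up. The holders and the vial rack stand in two rows of three, at least 100 mm apart (centres), in any arrangement.
- holder_grey: Grey plastic bottle holder, spare, empty at the start: a shallow round cup fixed to the tray, 72 mm across and 18 mm high outside; its well is 64 mm across, floor 8 mm above the origin, so a bottle has 10 mm of play. Origin: centre of its underside, z up. The holders and the vial rack stand in two rows of three, at least 100 mm apart (centres), in any arrangement.
- vial_rack: Loose black rack, 56 x 56 mm, of nine small clear vials with silver caps, 38 mm high in all; not part of the job. Origin: centre of its underside, z up. It and the holders stand on a flat silvery tray, 270 x 480 mm, floor 6 mm above the bench, rim 14 mm high, that stands differently each time. A low white cap and tweezers lie loose at the tray's ends.

How it is judged (in metres and radians):
On the way:
1. one of the bottles stands released in the grey holder (((horizontal distance between bottle_red and holder_grey below 0.013 m and z of bottle_red in the frame of holder_grey between 0.005 and 0.011 m and angle between bottle_red's own z axis and vertical below 0.1 rad and linear speed of bottle_red below 0.02 m/s and contact force between bottle_red and the fingers below 0.05 N) or (horizontal distance between bottle_blue and holder_grey below 0.013 m and z of bottle_blue in the frame of holder_grey between 0.005 and 0.011 m and angle between bottle_blue's own z axis and vertical below 0.1 rad and linear speed of bottle_blue below 0.02 m/s and contact force between bottle_blue and the fingers below 0.05 N) or (horizontal distance between bottle_yellow and holder_grey below 0.013 m and z of bottle_yellow in the frame of holder_grey between 0.005 and 0.011 m and angle between bottle_yellow's own z axis and vertical below 0.1 rad and linear speed of bottle_yellow below 0.02 m/s and contact force between bottle_yellow and the fingers below 0.05 N) or (horizontal distance between bottle_green and holder_grey below 0.013 m and z of bottle_green in the frame of holder_grey between 0.005 and 0.011 m and angle between bottle_green's own z axis and vertical below 0.1 rad and linear speed of bottle_green below 0.02 m/s and contact force between bottle_green and the fingers below 0.05 N))), for 0.2 s.
At the end, for the whole second after the job is handed in: Each of the four bottles stands on the floor of the holder of its own cap's colour (axis within 13 mm of the holder's, underside 5 to 11 mm above the holder's underside), upright within 0.1 rad, released and at rest; the grey holder is empty again (horizontal distance between bottle_red and holder_red below 0.013 m and z of bottle_red in the frame of holder_red between 0.005 and 0.011 m and angle between each of bottle_red, bottle_blue, bottle_yellow, bottle_green's own z axis and vertical below 0.1 rad and linear speed of each of bottle_red, bottle_blue, bottle_yellow, bottle_green below 0.02 m/s and contact force between each of bottle_red, bottle_blue, bottle_yellow, bottle_green and the fingers below 0.05 N and horizontal distance between bottle_blue and holder_blue below 0.013 m and z of bottle_blue in the frame of holder_blue between 0.005 and 0.011 m and horizontal distance between bottle_yellow and holder_yellow below 0.013 m and z of bottle_yellow in the frame of holder_yellow between 0.005 and 0.011 m and horizontal distance between bottle_green and holder_green below 0.013 m and z of bottle_green in the frame of holder_green between 0.005 and 0.011 m); the robot touches nothing.
It fails at once if a bottle was tipped (more than 0.5 rad from upright) (angle between any of bottle_red, bottle_blue, bottle_yellow, bottle_green's own z axis and vertical above 0.5 rad).
It fails at once if a bottle stood on the tray or the bench (its underside below the level of the holder floors) (height (world z) of any of bottle_red, bottle_blue, bottle_yellow, bottle_green below 0.01 m).
It fails at once if a bottle was dropped or knocked (faster than 0.6 m/s while not in the fingers, a fall of about 20 mm) ((contact force between bottle_red and the fingers below 0.05 N and linear speed of bottle_red above 0.6 m/s) or (contact force between bottle_blue and the fingers below 0.05 N and linear speed of bottle_blue above 0.6 m/s) or (contact force between bottle_yellow and the fingers below 0.05 N and linear speed of bottle_yellow above 0.6 m/s) or (contact force between bottle_green and the fingers below 0.05 N and linear speed of bottle_green above 0.6 m/s)).
It fails at once if the vial rack was pushed out of its place (more than 15 mm) (distance of vial_rack from where it was at the start of the episode above 0.015 m).
It also fails if it takes over 118 s, if anything falls off the work surface, if the arm or the gripper's body presses on something with over 40 N, if the wrist force passes 120 N, or if a joint passes its speed limit or range.

## Working session

There is one attempt and no reset: what is moved stays moved. The work goes in short steps, Python scripts to look and compute and a shell command to move; the robot and the scene stay as the last step left them, time stands still between calls to the robot, and variables do not carry over. Pictures are saved under pics/ and viewed, at most 14 in all, crops included, and the job is handed in when it is done.

```bash
mkdir -p pics
python3 - <<'E'
from workcell import *
import cv2
o=get_obs();print(o['ee_pos'],o['tcp_rot'],o['grip_width'],o['time'])
for n in("top","scene"):
    d=get_image(n);cv2.imwrite(f'pics/{n}0.png',d['img']);print(n,d['intrinsics'],d['position'],d['attitude'])
E
```

```text
[222.9473554  636.74345175 403.4244261 ] [-2.09568855e-04  1.67608689e-01  9.85853011e-01 -1.05987067e-03] 87.92871116311281 0.0
top [[439.83513959   0.         330.17284509]
 [  0.         439.83513959 238.10938205]
 [  0.           0.           1.        ]] [542.51022979  23.61440787 710.13847433] [-0.01434345  0.71309718 -0.70062894  0.02014375]
scene [[608.10512032   0.         310.94986809]
 [  0.         608.10512032 240.46409818]
 [  0.           0.           1.        ]] [ 910.9395779  -422.06051849  569.59430804] [-0.36839613  0.86704482  0.3101269  -0.12782363]
```

View pics/top0.png

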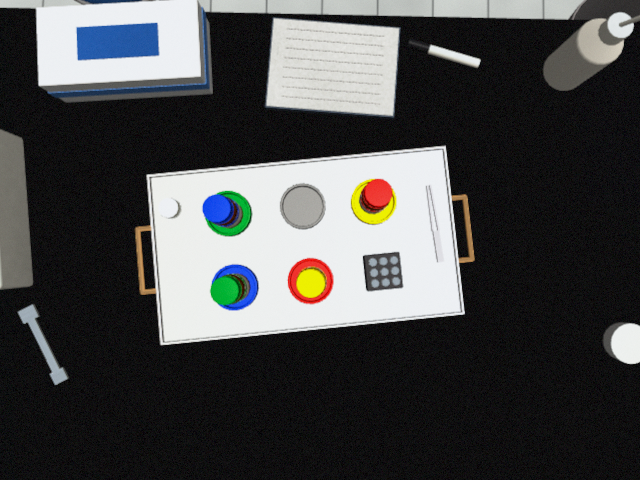

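The top view shows blue's bottle in the green holder (caps at ~217,209), green's in blue (226,291), yellow's in red (311,283) and red's in yellow (378,192). Grey is empty at (302,206) and the rack is at (383,271). That makes two swaps, so six moves.

```bash
cat > h.py <<'E'
from workcell import *
import cv2, numpy as np
from scipy.spatial.transform import Rotation as Ro
HUE={'red':[(0,6),(174,180)],'blue':[(108,130)],'yellow':[(24,36)],'green':[(50,75)]}
def cloud(d):
    K=d['intrinsics'];z=d['depth'];v,u=np.indices(z.shape)
    p=np.stack([(u-K[0,2])/K[0,0]*z,(v-K[1,2])/K[1,1]*z,z],-1)
    return Ro.from_quat(np.roll(d['attitude'],-1)).apply(p.reshape(-1,3)).reshape(p.shape)+d['position']
def circ(P):  # centre, radius by enclosing circle of xy
    h=cv2.convexHull(P[:,:2].astype(np.float32))[:,0].astype(float)
    A=np.c_[2*h,np.ones(len(h))];s=np.linalg.lstsq(A,(h**2).sum(1),rcond=None)[0]
    return s[:2],np.sqrt(s[2]+s[:2]@s[:2])
def survey(name='top'):
    d=get_image(name);X=cloud(d);H=cv2.cvtColor(d['img'],cv2.COLOR_BGR2HSV);out={}
    ok=(d['depth']>0)&(abs(X[...,0]-480)<220)&(abs(X[...,1]-60)<300)
    for c,rs in HUE.items():
        m=ok&(H[...,1]>120)&(H[...,2]>60)&np.any([(H[...,0]>=a)&(H[...,0]<=b) for a,b in rs],0)
        for k,(lo,hi) in dict(cap=(88,250),holder=(19,29)).items():
            s=m&(X[...,2]>lo)&(X[...,2]<hi)
            n,L,st,_=cv2.connectedComponentsWithStats(s.astype(np.uint8))
            if n<2: continue
            if k=='cap': s=L==1+st[1:,4].argmax()
            P=X[s];P=P[abs(P[:,2]-np.median(P[:,2]))<4]
            if len(P)>20: out[c,k]=(*circ(P),np.median(P[:,2]),len(P))
    g=ok&(H[...,1]<40)&(H[...,2]>100)&(H[...,2]<190)&(X[...,2]>19)&(X[...,2]<29)
    n,L,st,_=cv2.connectedComponentsWithStats(g.astype(np.uint8))
    if n>1:
        P=X[L==1+st[1:,4].argmax()];out['grey','holder']=(*circ(P),np.median(P[:,2]),len(P))
    return out
E
python3 - <<'E'
from h import *
for k,v in survey().items(): print(k,v[0].round(1),'r%.1f z%.1f n%d'%v[1:])
X=cloud(get_image('top'))
print('bench',X[420,300].round(1),'tray',X[230,270].round(1),'rack',X[271,383].round(1),'grey floor',X[206,302].round(1),X[200:212,296:308].reshape(-1,3).mean(0))
E
```

```text
('red', 'cap') [637.2 -47.1] r19.1 z98.5 n595
('red', 'holder') [572.8   4.8] r101.1 z24.1 n310
('blue', 'cap') [611.4 178.4] r19.5 z98.2 n631
('blue', 'holder') [497.5 165.8] r35.0 z24.0 n275
('yellow', 'cap') [509.3  45. ] r19.2 z98.3 n622
('yellow', 'holder') [635.2 -48.3] r34.9 z24.2 n251
('green', 'cap') [497.2 163.6] r19.3 z98.2 n629
('green', 'holder') [612.4 179.1] r35.0 z24.0 n263
('grey', 'holder') [625.9  62.6] r35.4 z24.0 n326
bench [288.6  60.8   1.5] tray [588.2 114.8   5.7] rack [526.7 -62.2  45.2] grey floor [626.9  63.9  13.6] [627.55971951  64.6441679   14.48777108]
```

```bash
cat >> h.py <<'E'
def go(*targets):  # world mm shifts to tool metres, successive from the present pose
    o=get_obs();R=Ro.from_quat(np.roll(o['tcp_rot'],-1))
    print('t%.2f'%o['time'],o['ee_pos'].round(1),'w%.1f g%.1f'%(o['grip_width'],o['grip_force']),'F',np.round(o['wrist_force'],1),'tilt%.4f'%np.arccos(-R.as_matrix()[2,2]))
    for t in targets: print(t,(R.inv().apply(np.array(t)-o['ee_pos'])/1000).round(4))
E
python3 - <<'E'
from h import *
d=get_image('top');X=cloud(d);print('left thing',X[210,10].round(0),X[150,12].round(0),'box',X[50,100].round(0))
H=cv2.cvtColor(d['img'],cv2.COLOR_BGR2HSV)
s=((H[...,0]<6)|(H[...,0]>174))&(H[...,1]>120)&(abs(X[...,2]-24)<5)&(X[...,0]<570)
c=circ(X[s]);print('red holder',c,s.sum())
go((611.4,178.4,330),(611.4,178.4,211))
E
```

```text
left thing [608. 498.  51.] [702. 510.  37.] box [847. 364.  70.]
red holder (array([509.52336709,  48.34363423]), np.float64(34.881520735751714)) 310
t0.25 [223.  636.9 404. ] w87.9 g0.0 F [ 0.2  0.3 -0.3] tilt0.0011
(611.4, 178.4, 330) [-0.5181 -0.3044  0.0744]
(611.4, 178.4, 211) [-0.5181 -0.3042  0.1934]
```

View pics/scene0.png

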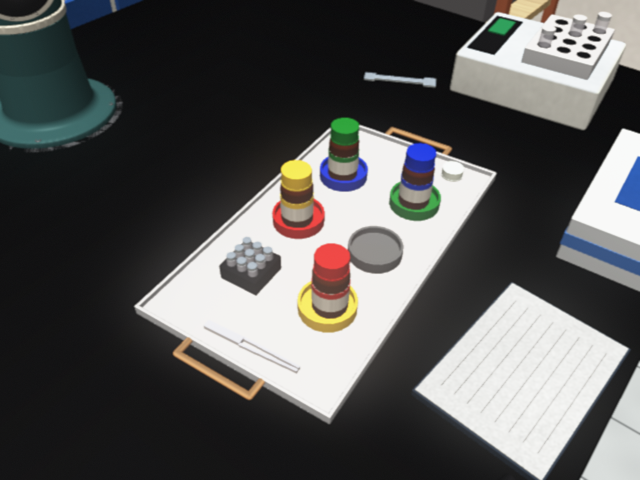

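The scene view confirms the layout: blue is in green (417,180), green in blue (344,150), yellow in red (298,200) and red in yellow (330,285). All clutter is under 100 mm, so crossing at TCP 330 is clear.

```bash
python3 -m crank '{"linear":[[-0.035,-0.02,0.005],[-0.07,-0.04,0.01],[-0.105,-0.06,0.015],[-0.14,-0.08,0.02],[-0.175,-0.1,0.025],[-0.21,-0.12,0.03],[-0.24,-0.14,0.035],[-0.26,-0.15,0.037],[-0.26,-0.152,0.037],[-0.26,-0.152,0.037]],"turn":[[0,0,0],[0,0,0],[0,0,0],[0,0,0],[0,0,0],[0,0,0],[0,0,0],[0,0,0],[0,0,0],[0,0,0]],"fingers":[0,0,0,0,0,0,0,0,0,0]}' 25
python3 -c "
from h import *
go((611.4,178.4,330),(611.4,178.4,211))"
```

```text
time: 1.08
ee_pos: [418.8, 406.6, 367.5]
tcp_rot: [-0.0, 0.169, 0.986, -0.0]
wrist_force: [0.5, 0.0, -0.4]
grip_width: 88.0
grip_force: 0.0
t1.08 [418.8 406.6 367.5] w88.0 g0.0 F [ 0.5  0.  -0.4] tilt0.0008
(611.4, 178.4, 330) [-0.2577 -0.151   0.0374]
(611.4, 178.4, 211) [-0.2578 -0.1509  0.1564]
```

```bash
python3 -m crank '{"linear":[[-0.035,-0.02,0.005],[-0.07,-0.04,0.01],[-0.105,-0.06,0.015],[-0.14,-0.08,0.02],[-0.175,-0.1,0.025],[-0.21,-0.12,0.03],[-0.24,-0.14,0.035],[-0.2577,-0.151,0.037],[-0.2577,-0.151,0.037],[-0.2577,-0.151,0.037]],"turn":[[0,0,0],[0,0,0],[0,0,0],[0,0,0],[0,0,0],[0,0,0],[0,0,0],[0,0,0],[0,0,0],[0,0,0]],"fingers":[0,0,0,0,0,0,0,0,0,0]}'
python3 -c "
from h import *
go((611.4,178.4,211))
o=get_obs();d=get_image('wrist');cv2.imwrite('pics/w1.png',d['img'])
R=Ro.from_quat(np.roll(o['tcp_rot'],-1));T=d['T_tool_cam'];K=d['intrinsics'];z=d['depth'];v,u=np.indices(z.shape)
p=np.stack([(u-K[0,2])/K[0,0]*z,(v-K[1,2])/K[1,1]*z,z],-1)
X=R.apply((p.reshape(-1,3)@T[:3,:3].T)+T[:3,3]).reshape(p.shape)+o['ee_pos']
H=cv2.cvtColor(d['img'],cv2.COLOR_BGR2HSV)
s=(H[...,0]>108)&(H[...,0]<130)&(H[...,1]>120)&(abs(X[...,2]-98)<6)
print(circ(X[s]),np.median(X[s][:,2]),s.sum())
s=(H[...,0]>50)&(H[...,0]<75)&(H[...,1]>120)&(abs(X[...,2]-24)<5)
print(circ(X[s]),s.sum())
"
```

```text
time: 1.92
ee_pos: [611.8, 180.6, 330.5]
tcp_rot: [-0.0, 0.168, 0.986, 0.0]
wrist_force: [-0.5, 0.7, -0.4]
grip_width: 88.0
grip_force: 0.0
t1.92 [611.8 180.6 330.5] w88.0 g0.0 F [-0.5  0.7 -0.4] tilt0.0010
(611.4, 178.4, 211) [-0.0005 -0.0023  0.1195]
(array([555.73608494, 174.53762371]), np.float64(66.55051519225823)) 99.25558978474547 3560
(array([624.16541379,  85.00552325]), np.float64(125.93362198487944)) 1067
```

View pics/w1.png

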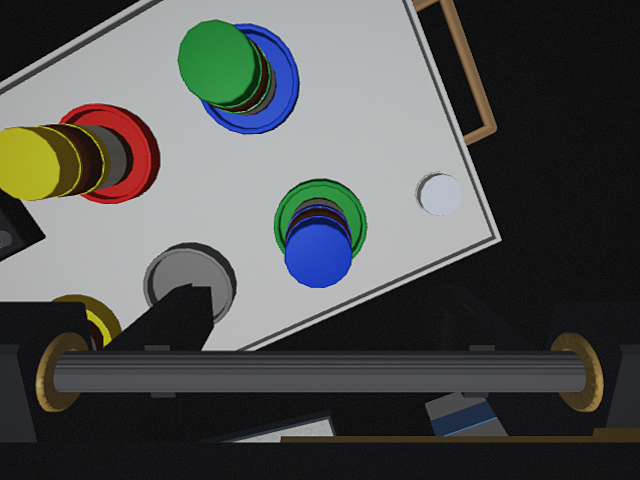

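The wrist view shows the blue cap (319,253) centred between the fingertips (~205 and ~435 px), with the grey holder at (190,285). Descend and grip.

```bash
python3 -m crank '{"linear":[[-0.0005,-0.002,0.02],[-0.0005,-0.002,0.045],[-0.0005,-0.002,0.07],[-0.0005,-0.002,0.095],[-0.0005,-0.002,0.11],[-0.0005,-0.002,0.1195],[-0.0005,-0.002,0.1195],[-0.0005,-0.002,0.1195]],"turn":[[0,0,0],[0,0,0],[0,0,0],[0,0,0],[0,0,0],[0,0,0],[0,0,0],[0,0,0]],"fingers":[0,0,0,0,0,0,0,0]}'
python3 -m crank '{"linear":[[0,0,0],[0,0,0],[0,0,0],[0,0,0],[0,0,0],[0,0,0],[0,0,0],[0,0,0]],"turn":[[0,0,0],[0,0,0],[0,0,0],[0,0,0],[0,0,0],[0,0,0],[0,0,0],[0,0,0]],"fingers":[0.2,0.3,0.4,0.45,0.5,0.6,0.6,0.6]}' 25
```

```text
time: 2.63
ee_pos: [610.9, 179.4, 211.5]
tcp_rot: [-0.0, 0.167, 0.986, 0.0]
wrist_force: [0.1, 0.5, 0.3]
grip_width: 87.9
grip_force: 0.0
time: 3.3
ee_pos: [611.6, 178.0, 211.5]
tcp_rot: [0.0, 0.168, 0.986, 0.0]
wrist_force: [0.5, 0.5, 1.5]
grip_width: 43.3
grip_force: 25.0
```

```bash
python3 -m crank '{"linear":[[0,0,-0.005],[0,0,-0.015],[0,0,-0.03],[0,0,-0.055],[0,0,-0.08],[0,0,-0.1],[0,0,-0.11],[0,0,-0.115],[0,0,-0.115],[0,0,-0.115]],"turn":[[0,0,0],[0,0,0],[0,0,0],[0,0,0],[0,0,0],[0,0,0],[0,0,0],[0,0,0],[0,0,0],[0,0,0]],"fingers":[0.6,0.6,0.6,0.6,0.6,0.6,0.6,0.6,0.6,0.6]}'
python3 -c "
from h import *
go((626.3,62.8,327))
print({k:(v[0].round(1),round(v[1],1),v[2].round(1)) for k,v in survey().items() if k[1]=='cap'})"
```

```text
time: 4.13
ee_pos: [610.9, 177.8, 325.3]
tcp_rot: [-0.001, 0.168, 0.986, -0.0]
wrist_force: [-0.0, -0.3, -2.7]
grip_width: 43.6
grip_force: 25.0
t4.13 [610.9 177.8 325.3] w43.6 g25.0 F [-0.  -0.3 -2.7] tilt0.0014
(626.3, 62.8, 327) [-0.0525 -0.1035 -0.0016]
{('red', 'cap'): (array([637.4, -47.2]), np.float64(19.1), np.float64(98.3)), ('yellow', 'cap'): (array([509.4,  45.1]), np.float64(19.3), np.float64(98.2)), ('green', 'cap'): (array([497.2, 163.6]), np.float64(19.2), np.float64(98.1))}
```

```bash
python3 -m crank '{"linear":[[-0.005,-0.01,0],[-0.013,-0.026,0],[-0.024,-0.047,0],[-0.035,-0.069,0],[-0.045,-0.088,0],[-0.05,-0.099,0],[-0.0525,-0.1035,0],[-0.0525,-0.1035,0],[-0.0525,-0.1035,0],[-0.0525,-0.1035,0]],"turn":[[0,0,0],[0,0,0],[0,0,0],[0,0,0],[0,0,0],[0,0,0],[0,0,0],[0,0,0],[0,0,0],[0,0,0]],"fingers":[0.6,0.6,0.6,0.6,0.6,0.6,0.6,0.6,0.6,0.6]}'
python3 -c "
from h import *
go((626.3,62.8,213))"
```

```text
time: 5.02
ee_pos: [626.6, 63.7, 326.0]
tcp_rot: [-0.0, 0.167, 0.986, 0.0]
wrist_force: [-0.3, 0.1, -1.1]
grip_width: 43.1
grip_force: 25.0
t5.02 [626.6  63.7 326. ] w43.1 g25.0 F [-0.3  0.1 -1.1] tilt0.0007
(626.3, 62.8, 213) [-1.00e-04 -1.00e-03  1.13e-01]
```

```bash
python3 -m crank '{"linear":[[0,-0.001,0.01],[0,-0.001,0.03],[0,-0.001,0.05],[0,-0.001,0.07],[0,-0.001,0.09],[0,-0.001,0.1],[0,-0.001,0.106],[0,-0.001,0.11],[0,-0.001,0.113],[0,-0.001,0.113]],"turn":[[0,0,0],[0,0,0],[0,0,0],[0,0,0],[0,0,0],[0,0,0],[0,0,0],[0,0,0],[0,0,0],[0,0,0]],"fingers":[0.6,0.6,0.6,0.6,0.6,0.6,0.6,0.6,0.6,0.6]}'
python3 -m crank '{"linear":[[0,0,0],[0,0,0]],"turn":[[0,0,0],[0,0,0]],"fingers":[0.6,0.6]}'
```

```text
time: 5.85
ee_pos: [626.7, 62.2, 213.5]
tcp_rot: [0.0, 0.167, 0.986, 0.0]
wrist_force: [-0.3, -0.2, -2.1]
grip_width: 43.4
grip_force: 25.0
time: 6.02
ee_pos: [626.9, 62.0, 214.4]
tcp_rot: [0.001, 0.168, 0.986, 0.0]
wrist_force: [0.2, 0.0, -0.4]
grip_width: 43.1
grip_force: 25.0
```

```bash
python3 -m crank '{"linear":[[0,0,0.001],[0,0,0.002],[0,0,0.002],[0,0,0.002],[0,0,0.002],[0,0,0.002],[0,0,0.002],[0,0,0.002],[0,0,0.002],[0,0,0.002]],"turn":[[0,0,0],[0,0,0],[0,0,0],[0,0,0],[0,0,0],[0,0,0],[0,0,0],[0,0,0],[0,0,0],[0,0,0]],"fingers":[0.6,0.6,0.6,0.5,0.4,0.3,0.25,0.25,0.25,0.25]}'
python3 -m crank '{"linear":[[0,0,-0.005],[0,0,-0.02],[0,0,-0.045],[0,0,-0.07],[0,0,-0.095],[0,0,-0.11],[0,0,-0.115],[0,0,-0.115],[0,0,-0.115],[0,0,-0.115]],"turn":[[0,0,0],[0,0,0],[0,0,0],[0,0,0],[0,0,0],[0,0,0],[0,0,0],[0,0,0],[0,0,0],[0,0,0]],"fingers":[0.25,0.25,0.2,0.1,0,0,0,0,0,0]}'
python3 -c "
from h import *
go((497.5,164,327),(497.5,164,211))"
```

```text
time: 6.85
ee_pos: [626.4, 62.0, 211.2]
tcp_rot: [0.0, 0.168, 0.986, 0.0]
wrist_force: [0.5, -1.1, -0.1]
grip_width: 66.0
grip_force: 0.0
time: 7.68
ee_pos: [625.7, 61.9, 324.5]
tcp_rot: [-0.001, 0.168, 0.986, -0.0]
wrist_force: [0.4, -0.4, -0.1]
grip_width: 88.3
grip_force: 0.0
t7.68 [625.7  61.9 324.5] w88.3 g0.0 F [ 0.4 -0.4 -0.1] tilt0.0028
(497.5, 164, 327) [ 0.1547  0.054  -0.0022]
(497.5, 164, 211) [0.1544 0.0541 0.1138]
```

Released in grey. Next, the green bottle (in the blue holder).

```bash
python3 -m crank '{"linear":[[0.015,0.005,0],[0.04,0.014,0],[0.07,0.0245,0],[0.1,0.035,0],[0.13,0.0455,0],[0.147,0.0515,0],[0.1547,0.054,0],[0.1547,0.054,0],[0.1547,0.054,0],[0.1547,0.054,0]],"turn":[[0,0,0],[0,0,0],[0,0,0],[0,0,0],[0,0,0],[0,0,0],[0,0,0],[0,0,0],[0,0,0],[0,0,0]],"fingers":[0,0,0,0,0,0,0,0,0,0]}'
python3 -c "
from h import *
go((497.3,163.7,212))
d=get_image('top');cv2.imwrite('pics/t2.png',d['img'][120:360,120:490])
print({k:(v[0].round(1),round(v[1],1),v[2].round(1)) for k,v in survey().items() if k[1]=='cap'})"
```

```text
time: 8.52
ee_pos: [499.0, 163.6, 326.0]
tcp_rot: [0.0, 0.168, 0.986, -0.0]
wrist_force: [-0.4, -0.6, -0.7]
grip_width: 88.3
grip_force: 0.0
t8.52 [499.  163.6 326. ] w88.3 g0.0 F [-0.4 -0.6 -0.7] tilt0.0004
(497.3, 163.7, 212) [ 0.0017 -0.0004  0.114 ]
{('red', 'cap'): (array([637.4, -47.2]), np.float64(19.1), np.float64(98.4)), ('blue', 'cap'): (array([625.6,  60.9]), np.float64(19.5), np.float64(98.4)), ('yellow', 'cap'): (array([509.5,  45.1]), np.float64(19.3), np.float64(98.2)), ('green', 'cap'): (array([500.9, 161.6]), np.float64(15.4), np.float64(97.9))}
```

View pics/t2.png

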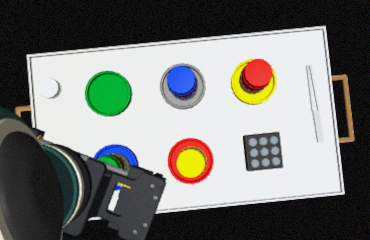

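The crop shows the blue bottle standing in grey (182,83), 2 mm off centre at the right height. The green holder is empty (108,93) and the gripper is over the green bottle.

```bash
python3 -m crank '{"linear":[[0.001,0,0.02],[0.001,0,0.045],[0.001,0,0.07],[0.001,0,0.095],[0.001,0,0.108],[0.001,0,0.114],[0.001,0,0.114],[0.001,0,0.114]],"turn":[[0,0,0],[0,0,0],[0,0,0],[0,0,0],[0,0,0],[0,0,0],[0,0,0],[0,0,0]],"fingers":[0,0,0,0,0,0,0,0]}'
python3 -m crank '{"linear":[[0,0,0],[0,0,0],[0,0,0],[0,0,0],[0,0,0],[0,0,0],[0,0,0],[0,0,0]],"turn":[[0,0,0],[0,0,0],[0,0,0],[0,0,0],[0,0,0],[0,0,0],[0,0,0],[0,0,0]],"fingers":[0.2,0.3,0.4,0.45,0.5,0.6,0.6,0.6]}' 25
```

```text
time: 9.28
ee_pos: [498.0, 164.1, 212.5]
tcp_rot: [0.0, 0.168, 0.986, 0.0]
wrist_force: [0.5, 0.1, -0.2]
grip_width: 87.9
grip_force: 0.0
time: 9.95
ee_pos: [497.3, 164.5, 212.4]
tcp_rot: [0.0, 0.168, 0.986, 0.0]
wrist_force: [-0.6, 1.3, -0.2]
grip_width: 43.4
grip_force: 25.0
```

```bash
python3 -m crank '{"linear":[[0,0,-0.005],[0,0,-0.015],[0,0,-0.03],[0,0,-0.055],[0,0,-0.08],[0,0,-0.1],[0,0,-0.11],[0,0,-0.115],[0,0,-0.115],[0,0,-0.115]],"turn":[[0,0,0],[0,0,0],[0,0,0],[0,0,0],[0,0,0],[0,0,0],[0,0,0],[0,0,0],[0,0,0],[0,0,0]],"fingers":[0.6,0.6,0.6,0.6,0.6,0.6,0.6,0.6,0.6,0.6]}'
python3 -m crank '{"linear":[[-0.01,0.005,0],[-0.026,0.013,0],[-0.047,0.0235,0],[-0.069,0.0345,0],[-0.088,0.044,0],[-0.099,0.0495,0],[-0.1036,0.052,0],[-0.1036,0.052,0],[-0.1036,0.052,0],[-0.1036,0.052,0]],"turn":[[0,0,0],[0,0,0],[0,0,0],[0,0,0],[0,0,0],[0,0,0],[0,0,0],[0,0,0],[0,0,0],[0,0,0]],"fingers":[0.6,0.6,0.6,0.6,0.6,0.6,0.6,0.6,0.6,0.6]}'
python3 -c "
from h import *
go((612.4,179.1,213))"
```

```text
time: 10.78
ee_pos: [496.8, 164.3, 326.5]
tcp_rot: [-0.001, 0.168, 0.986, -0.0]
wrist_force: [0.4, -0.1, -1.5]
grip_width: 43.2
grip_force: 25.0
time: 11.62
ee_pos: [611.5, 179.1, 326.2]
tcp_rot: [-0.001, 0.168, 0.986, -0.0]
wrist_force: [0.5, -0.2, -1.4]
grip_width: 43.4
grip_force: 25.0
t11.62 [611.5 179.1 326.2] w43.4 g25.0 F [ 0.5 -0.2 -1.4] tilt0.0022
(612.4, 179.1, 213) [-0.0011  0.0004  0.1132]
```

```bash
python3 -m crank '{"linear":[[0,0,0.01],[0,0,0.03],[0,0,0.05],[0,0,0.07],[0,0,0.09],[0,0,0.102],[0,0,0.108],[0,0,0.112],[0,0,0.1142],[0,0,0.1142]],"turn":[[0,0,0],[0,0,0],[0,0,0],[0,0,0],[0,0,0],[0,0,0],[0,0,0],[0,0,0],[0,0,0],[0,0,0]],"fingers":[0.6,0.6,0.6,0.6,0.6,0.6,0.6,0.6,0.6,0.6]}'
python3 -m crank '{"linear":[[0,0,0],[0,0,0],[0,0,0],[0,0,0],[0,0,0],[0,0,0],[0,0,0],[0,0,0],[0,0,0],[0,0,0]],"turn":[[0,0,0],[0,0,0],[0,0,0],[0,0,0],[0,0,0],[0,0,0],[0,0,0],[0,0,0],[0,0,0],[0,0,0]],"fingers":[0.6,0.6,0.6,0.5,0.4,0.3,0.25,0.25,0.25,0.25]}'
python3 -m crank '{"linear":[[0,0,-0.005],[0,0,-0.02],[0,0,-0.045],[0,0,-0.07],[0,0,-0.095],[0,0,-0.11],[0,0,-0.115],[0,0,-0.115],[0,0,-0.115],[0,0,-0.115]],"turn":[[0,0,0],[0,0,0],[0,0,0],[0,0,0],[0,0,0],[0,0,0],[0,0,0],[0,0,0],[0,0,0],[0,0,0]],"fingers":[0.25,0.25,0.2,0.1,0,0,0,0,0,0]}'
python3 -c "
from h import *
go((625.9,61.3,327),(625.9,61.3,212))"
```

```text
time: 12.45
ee_pos: [612.5, 179.3, 213.5]
tcp_rot: [0.0, 0.168, 0.986, 0.0]
wrist_force: [0.1, -0.0, -1.9]
grip_width: 43.3
grip_force: 25.0
time: 13.28
ee_pos: [612.3, 179.2, 213.0]
tcp_rot: [0.0, 0.168, 0.986, 0.0]
wrist_force: [-0.1, -0.7, 0.9]
grip_width: 66.1
grip_force: 0.0
time: 14.12
ee_pos: [611.5, 179.1, 326.2]
tcp_rot: [-0.001, 0.168, 0.986, -0.001]
wrist_force: [0.5, -0.4, -0.1]
grip_width: 88.0
grip_force: 0.0
t14.12 [611.5 179.1 326.2] w88.0 g0.0 F [ 0.5 -0.4 -0.1] tilt0.0029
(625.9, 61.3, 327) [-0.0525 -0.1064 -0.0007]
(625.9, 61.3, 212) [-0.0527 -0.1062  0.1143]
```

```bash
python3 -m crank '{"linear":[[-0.005,-0.01,0],[-0.013,-0.026,0],[-0.024,-0.048,0],[-0.035,-0.071,0],[-0.045,-0.09,0],[-0.05,-0.101,0],[-0.052,-0.1062,0],[-0.052,-0.1062,0],[-0.052,-0.1062,0],[-0.052,-0.1062,0]],"turn":[[0,0,0],[0,0,0],[0,0,0],[0,0,0],[0,0,0],[0,0,0],[0,0,0],[0,0,0],[0,0,0],[0,0,0]],"fingers":[0,0,0,0,0,0,0,0,0,0]}'
python3 -c "
from h import *
go((625.9,61.3,212))
print({k:(v[0].round(1),round(v[1],1),v[2].round(1)) for k,v in survey().items() if k[1]=='cap'})"
```

```text
time: 14.95
ee_pos: [626.1, 62.6, 327.7]
tcp_rot: [-0.0, 0.167, 0.986, 0.0]
wrist_force: [-0.4, 0.0, 0.6]
grip_width: 88.3
grip_force: 0.0
t14.95 [626.1  62.6 327.7] w88.3 g0.0 F [-0.4  0.   0.6] tilt0.0006
(625.9, 61.3, 212) [-0.0003 -0.0013  0.1157]
{('red', 'cap'): (array([638.3, -57.3]), np.float64(9.9), np.float64(98.3)), ('yellow', 'cap'): (array([509.5,  45.1]), np.float64(19.3), np.float64(98.2)), ('green', 'cap'): (array([611.8, 177.8]), np.float64(19.5), np.float64(98.2))}
```

```bash
python3 -m crank '{"linear":[[0,-0.001,0.02],[0,-0.001,0.045],[0,-0.001,0.07],[0,-0.001,0.095],[0,-0.001,0.108],[0,-0.001,0.115],[0,-0.001,0.115],[0,-0.001,0.115]],"turn":[[0,0,0],[0,0,0],[0,0,0],[0,0,0],[0,0,0],[0,0,0],[0,0,0],[0,0,0]],"fingers":[0,0,0,0,0,0,0,0]}'
python3 -m crank '{"linear":[[0,0,0],[0,0,0],[0,0,0],[0,0,0],[0,0,0],[0,0,0],[0,0,0],[0,0,0]],"turn":[[0,0,0],[0,0,0],[0,0,0],[0,0,0],[0,0,0],[0,0,0],[0,0,0],[0,0,0]],"fingers":[0.2,0.3,0.4,0.45,0.5,0.6,0.6,0.6]}' 25
python3 -m crank '{"linear":[[0,0,-0.005],[0,0,-0.015],[0,0,-0.03],[0,0,-0.055],[0,0,-0.08],[0,0,-0.1],[0,0,-0.11],[0,0,-0.115],[0,0,-0.115],[0,0,-0.115]],"turn":[[0,0,0],[0,0,0],[0,0,0],[0,0,0],[0,0,0],[0,0,0],[0,0,0],[0,0,0],[0,0,0],[0,0,0]],"fingers":[0.6,0.6,0.6,0.6,0.6,0.6,0.6,0.6,0.6,0.6]}'
python3 -c "
from h import *
go((497.5,165.8,327))"
```

```text
time: 15.67
ee_pos: [626.3, 61.3, 213.6]
tcp_rot: [0.0, 0.167, 0.986, 0.0]
wrist_force: [-0.6, 0.2, 0.6]
grip_width: 88.4
grip_force: 0.0
time: 16.33
ee_pos: [626.0, 60.9, 213.3]
tcp_rot: [0.0, 0.168, 0.986, 0.0]
wrist_force: [0.6, 1.3, 1.7]
grip_width: 43.4
grip_force: 25.0
time: 17.17
ee_pos: [625.4, 60.8, 327.2]
tcp_rot: [-0.001, 0.168, 0.986, -0.0]
wrist_force: [-0.4, 0.3, -1.8]
grip_width: 43.4
grip_force: 25.0
t17.17 [625.4  60.8 327.2] w43.4 g25.0 F [-0.4  0.3 -1.8] tilt0.0014
(497.5, 165.8, 327) [0.1554 0.0568 0.0003]
```

```bash
python3 -m crank '{"linear":[[0.015,0.0055,0],[0.04,0.0146,0],[0.07,0.0256,0],[0.1,0.0366,0],[0.13,0.0475,0],[0.147,0.0537,0],[0.1556,0.0568,0],[0.1556,0.0568,0],[0.1556,0.0568,0],[0.1556,0.0568,0]],"turn":[[0,0,0],[0,0,0],[0,0,0],[0,0,0],[0,0,0],[0,0,0],[0,0,0],[0,0,0],[0,0,0],[0,0,0]],"fingers":[0.6,0.6,0.6,0.6,0.6,0.6,0.6,0.6,0.6,0.6]}'
python3 -c "
from h import *
go((497.5,165.8,213.8))"
```

```text
time: 18.0
ee_pos: [498.4, 165.6, 327.8]
tcp_rot: [0.0, 0.168, 0.986, -0.0]
wrist_force: [0.3, 0.3, -0.9]
grip_width: 43.1
grip_force: 25.0
t18.00 [498.4 165.6 327.8] w43.1 g25.0 F [ 0.3  0.3 -0.9] tilt0.0005
(497.5, 165.8, 213.8) [ 0.0009 -0.      0.114 ]
```

```bash
python3 -m crank '{"linear":[[0,0,0.01],[0,0,0.03],[0,0,0.05],[0,0,0.07],[0,0,0.09],[0,0,0.102],[0,0,0.108],[0,0,0.112],[0,0,0.1143],[0,0,0.1143]],"turn":[[0,0,0],[0,0,0],[0,0,0],[0,0,0],[0,0,0],[0,0,0],[0,0,0],[0,0,0],[0,0,0],[0,0,0]],"fingers":[0.6,0.6,0.6,0.6,0.6,0.6,0.6,0.6,0.6,0.6]}'
python3 -m crank '{"linear":[[0,0,0],[0,0,0],[0,0,0],[0,0,0],[0,0,0],[0,0,0],[0,0,0],[0,0,0],[0,0,0],[0,0,0]],"turn":[[0,0,0],[0,0,0],[0,0,0],[0,0,0],[0,0,0],[0,0,0],[0,0,0],[0,0,0],[0,0,0],[0,0,0]],"fingers":[0.6,0.6,0.6,0.5,0.4,0.3,0.25,0.25,0.25,0.25]}'
python3 -m crank '{"linear":[[0,0,-0.005],[0,0,-0.02],[0,0,-0.045],[0,0,-0.07],[0,0,-0.095],[0,0,-0.11],[0,0,-0.115],[0,0,-0.115],[0,0,-0.115],[0,0,-0.115]],"turn":[[0,0,0],[0,0,0],[0,0,0],[0,0,0],[0,0,0],[0,0,0],[0,0,0],[0,0,0],[0,0,0],[0,0,0]],"fingers":[0.25,0.25,0.2,0.1,0,0,0,0,0,0]}'
python3 -m crank '{"linear":[[-0.005,-0.01,0],[-0.013,-0.027,0],[-0.024,-0.05,0],[-0.035,-0.074,0],[-0.045,-0.094,0],[-0.05,-0.106,0],[-0.0512,-0.11,0],[-0.0512,-0.11,0],[-0.0512,-0.11,0],[-0.0512,-0.11,0]],"turn":[[0,0,0],[0,0,0],[0,0,0],[0,0,0],[0,0,0],[0,0,0],[0,0,0],[0,0,0],[0,0,0],[0,0,0]],"fingers":[0,0,0,0,0,0,0,0,0,0]}'
python3 -c "
from h import *
go((509.5,45.1,212.5))
print({k:(v[0].round(1),round(v[1],1),v[2].round(1)) for k,v in survey().items() if k[1]=='cap'})"
```

```text
time: 18.83
ee_pos: [498.3, 165.9, 213.9]
tcp_rot: [0.0, 0.168, 0.986, 0.0]
wrist_force: [-0.8, 0.1, -2.2]
grip_width: 43.4
grip_force: 25.0
time: 19.67
ee_pos: [497.8, 165.9, 213.7]
tcp_rot: [0.0, 0.168, 0.986, -0.0]
wrist_force: [0.4, -0.0, 0.1]
grip_width: 66.1
grip_force: 0.0
time: 20.5
ee_pos: [497.1, 165.7, 327.2]
tcp_rot: [-0.001, 0.168, 0.986, -0.001]
wrist_force: [0.1, 0.4, -1.0]
grip_width: 88.4
grip_force: 0.0
time: 21.33
ee_pos: [509.6, 45.6, 328.3]
tcp_rot: [-0.0, 0.167, 0.986, 0.0]
wrist_force: [-1.0, -0.5, -0.6]
grip_width: 88.1
grip_force: 0.0
t21.33 [509.6  45.6 328.3] w88.1 g0.0 F [-1.  -0.5 -0.6] tilt0.0009
(509.5, 45.1, 212.5) [-0.0002 -0.0005  0.1158]
{('red', 'cap'): (array([637.4, -47.2]), np.float64(19.1), np.float64(98.4)), ('green', 'cap'): (array([611.8, 177.8]), np.float64(19.6), np.float64(98.2))}
```

```bash
python3 -m crank '{"linear":[[0,0,0.02],[0,0,0.045],[0,0,0.07],[0,0,0.095],[0,0,0.108],[0,0,0.115],[0,0,0.115],[0,0,0.115]],"turn":[[0,0,0],[0,0,0],[0,0,0],[0,0,0],[0,0,0],[0,0,0],[0,0,0],[0,0,0]],"fingers":[0,0,0,0,0,0,0,0]}'
python3 -m crank '{"linear":[[0,0,0],[0,0,0],[0,0,0],[0,0,0],[0,0,0],[0,0,0],[0,0,0],[0,0,0]],"turn":[[0,0,0],[0,0,0],[0,0,0],[0,0,0],[0,0,0],[0,0,0],[0,0,0],[0,0,0]],"fingers":[0.2,0.3,0.4,0.45,0.5,0.6,0.6,0.6]}' 25
python3 -m crank '{"linear":[[0,0,-0.005],[0,0,-0.015],[0,0,-0.03],[0,0,-0.055],[0,0,-0.08],[0,0,-0.1],[0,0,-0.11],[0,0,-0.115],[0,0,-0.115],[0,0,-0.115]],"turn":[[0,0,0],[0,0,0],[0,0,0],[0,0,0],[0,0,0],[0,0,0],[0,0,0],[0,0,0],[0,0,0],[0,0,0]],"fingers":[0.6,0.6,0.6,0.6,0.6,0.6,0.6,0.6,0.6,0.6]}'
python3 -m crank '{"linear":[[-0.01,0.005,0],[-0.026,0.0138,0],[-0.047,0.025,0],[-0.069,0.0366,0],[-0.088,0.0467,0],[-0.099,0.0525,0],[-0.1042,0.0555,0],[-0.1042,0.0555,0],[-0.1042,0.0555,0],[-0.1042,0.0555,0]],"turn":[[0,0,0],[0,0,0],[0,0,0],[0,0,0],[0,0,0],[0,0,0],[0,0,0],[0,0,0],[0,0,0],[0,0,0]],"fingers":[0.6,0.6,0.6,0.6,0.6,0.6,0.6,0.6,0.6,0.6]}'
python3 -c "
from h import *
go((626.2,63,214))
print({k:(v[0].round(1),round(v[1],1),v[2].round(1)) for k,v in survey().items() if k[1]=='cap'})"
```

```text
time: 22.05
ee_pos: [510.0, 45.7, 214.0]
tcp_rot: [0.0, 0.167, 0.986, 0.0]
wrist_force: [-0.1, -0.5, -0.4]
grip_width: 88.3
grip_force: 0.0
time: 22.72
ee_pos: [509.9, 45.2, 213.9]
tcp_rot: [0.0, 0.168, 0.986, 0.0]
wrist_force: [-1.1, 1.0, 1.9]
grip_width: 43.4
grip_force: 25.0
time: 23.55
ee_pos: [509.3, 45.1, 328.0]
tcp_rot: [-0.001, 0.168, 0.986, -0.0]
wrist_force: [-0.0, -0.2, -2.6]
grip_width: 43.2
grip_force: 25.0
time: 24.38
ee_pos: [625.7, 63.1, 327.7]
tcp_rot: [-0.001, 0.168, 0.986, -0.0]
wrist_force: [-0.5, -0.4, -2.4]
grip_width: 43.6
grip_force: 25.0
t24.38 [625.7  63.1 327.7] w43.6 g25.0 F [-0.5 -0.4 -2.4] tilt0.0022
(626.2, 63, 214) [-0.0007  0.0002  0.1137]
{('red', 'cap'): (array([636.9, -56.4]), np.float64(10.8), np.float64(98.4)), ('blue', 'cap'): (array([497.8, 164.4]), np.float64(19.6), np.float64(98.2)), ('green', 'cap'): (array([611.8, 177.9]), np.float64(19.6), np.float64(98.2))}
```

```bash
python3 -m crank '{"linear":[[0,0,0.01],[0,0,0.03],[0,0,0.05],[0,0,0.07],[0,0,0.09],[0,0,0.102],[0,0,0.108],[0,0,0.112],[0,0,0.1143],[0,0,0.1143]],"turn":[[0,0,0],[0,0,0],[0,0,0],[0,0,0],[0,0,0],[0,0,0],[0,0,0],[0,0,0],[0,0,0],[0,0,0]],"fingers":[0.6,0.6,0.6,0.6,0.6,0.6,0.6,0.6,0.6,0.6]}'
python3 -m crank '{"linear":[[0,0,0],[0,0,0],[0,0,0],[0,0,0],[0,0,0],[0,0,0],[0,0,0],[0,0,0],[0,0,0],[0,0,0]],"turn":[[0,0,0],[0,0,0],[0,0,0],[0,0,0],[0,0,0],[0,0,0],[0,0,0],[0,0,0],[0,0,0],[0,0,0]],"fingers":[0.6,0.6,0.6,0.5,0.4,0.3,0.25,0.25,0.25,0.25]}'
python3 -m crank '{"linear":[[0,0,-0.005],[0,0,-0.02],[0,0,-0.045],[0,0,-0.07],[0,0,-0.095],[0,0,-0.11],[0,0,-0.115],[0,0,-0.115],[0,0,-0.115],[0,0,-0.115]],"turn":[[0,0,0],[0,0,0],[0,0,0],[0,0,0],[0,0,0],[0,0,0],[0,0,0],[0,0,0],[0,0,0],[0,0,0]],"fingers":[0.25,0.25,0.2,0.1,0,0,0,0,0,0]}'
python3 -m crank '{"linear":[[-0.005,-0.01,0],[-0.013,-0.026,0],[-0.024,-0.048,0],[-0.034,-0.07,0],[-0.042,-0.088,0],[-0.046,-0.097,0],[-0.047,-0.1003,0],[-0.047,-0.1003,0],[-0.047,-0.1003,0],[-0.047,-0.1003,0]],"turn":[[0,0,0],[0,0,0],[0,0,0],[0,0,0],[0,0,0],[0,0,0],[0,0,0],[0,0,0],[0,0,0],[0,0,0]],"fingers":[0,0,0,0,0,0,0,0,0,0]}'
python3 -c "
from h import *
go((637.4,-47.2,213.5))
print({k:(v[0].round(1),round(v[1],1),v[2].round(1)) for k,v in survey().items() if k[1]=='cap'})"
```

```text
time: 25.27
ee_pos: [626.8, 63.1, 214.9]
tcp_rot: [0.0, 0.168, 0.986, 0.0]
wrist_force: [0.1, -0.6, -1.7]
grip_width: 43.3
grip_force: 25.0
time: 26.1
ee_pos: [626.5, 63.1, 214.4]
tcp_rot: [0.0, 0.168, 0.986, 0.0]
wrist_force: [1.1, -0.5, -0.4]
grip_width: 66.1
grip_force: 0.0
time: 26.93
ee_pos: [625.8, 63.1, 327.7]
tcp_rot: [-0.001, 0.168, 0.986, -0.0]
wrist_force: [-0.8, -0.3, 0.3]
grip_width: 88.0
grip_force: 0.0
time: 27.77
ee_pos: [637.5, -46.3, 329.1]
tcp_rot: [-0.0, 0.167, 0.986, 0.0]
wrist_force: [-0.4, 0.3, -1.1]
grip_width: 88.1
grip_force: 0.0
t27.77 [637.5 -46.3 329.1] w88.1 g0.0 F [-0.4  0.3 -1.1] tilt0.0007
(637.4, -47.2, 213.5) [-0.0003 -0.001   0.1156]
{('blue', 'cap'): (array([497.8, 164.4]), np.float64(19.6), np.float64(98.2)), ('yellow', 'cap'): (array([625.8,  62. ]), np.float64(19.6), np.float64(98.2)), ('green', 'cap'): (array([611.9, 178. ]), np.float64(19.6), np.float64(98.1))}
```

```bash
python3 -m crank '{"linear":[[0,-0.0005,0.02],[0,-0.0005,0.045],[0,-0.0005,0.07],[0,-0.0005,0.095],[0,-0.0005,0.108],[0,-0.0005,0.115],[0,-0.0005,0.115],[0,-0.0005,0.115]],"turn":[[0,0,0],[0,0,0],[0,0,0],[0,0,0],[0,0,0],[0,0,0],[0,0,0],[0,0,0]],"fingers":[0,0,0,0,0,0,0,0]}'
python3 -m crank '{"linear":[[0,0,0],[0,0,0],[0,0,0],[0,0,0],[0,0,0],[0,0,0],[0,0,0],[0,0,0]],"turn":[[0,0,0],[0,0,0],[0,0,0],[0,0,0],[0,0,0],[0,0,0],[0,0,0],[0,0,0]],"fingers":[0.2,0.3,0.4,0.45,0.5,0.6,0.6,0.6]}' 25
python3 -m crank '{"linear":[[0,0,-0.005],[0,0,-0.015],[0,0,-0.03],[0,0,-0.055],[0,0,-0.08],[0,0,-0.1],[0,0,-0.11],[0,0,-0.115],[0,0,-0.115],[0,0,-0.115]],"turn":[[0,0,0],[0,0,0],[0,0,0],[0,0,0],[0,0,0],[0,0,0],[0,0,0],[0,0,0],[0,0,0],[0,0,0]],"fingers":[0.6,0.6,0.6,0.6,0.6,0.6,0.6,0.6,0.6,0.6]}'
python3 -m crank '{"linear":[[0.015,0.0047,0],[0.04,0.0126,0],[0.07,0.022,0],[0.1,0.0315,0],[0.128,0.0403,0],[0.145,0.0456,0],[0.1523,0.0479,0],[0.1523,0.0479,0],[0.1523,0.0479,0],[0.1523,0.0479,0]],"turn":[[0,0,0],[0,0,0],[0,0,0],[0,0,0],[0,0,0],[0,0,0],[0,0,0],[0,0,0],[0,0,0],[0,0,0]],"fingers":[0.6,0.6,0.6,0.6,0.6,0.6,0.6,0.6,0.6,0.6]}'
python3 -c "
from h import *
go((509.5,48.3,214.5))
"
```

```text
time: 28.48
ee_pos: [638.0, -47.2, 215.1]
tcp_rot: [0.0, 0.167, 0.986, 0.0]
wrist_force: [0.1, -0.7, 1.4]
grip_width: 88.2
grip_force: 0.0
time: 29.15
ee_pos: [637.6, -47.5, 214.6]
tcp_rot: [0.0, 0.168, 0.986, 0.0]
wrist_force: [-0.1, 0.2, 1.8]
grip_width: 43.5
grip_force: 25.0
time: 29.98
ee_pos: [637.1, -47.5, 328.5]
tcp_rot: [-0.001, 0.168, 0.986, -0.0]
wrist_force: [-0.5, -0.1, -2.4]
grip_width: 43.7
grip_force: 25.0
time: 30.82
ee_pos: [510.4, 47.5, 329.2]
tcp_rot: [0.0, 0.168, 0.986, -0.0]
wrist_force: [0.4, 0.3, -0.5]
grip_width: 43.3
grip_force: 25.0
t30.82 [510.4  47.5 329.2] w43.3 g25.0 F [ 0.4  0.3 -0.5] tilt0.0005
(509.5, 48.3, 214.5) [0.0012 0.0005 0.1147]
```

```bash
python3 -m crank '{"linear":[[0,0,0.01],[0,0,0.03],[0,0,0.05],[0,0,0.07],[0,0,0.09],[0,0,0.102],[0,0,0.108],[0,0,0.112],[0,0,0.1145],[0,0,0.1145]],"turn":[[0,0,0],[0,0,0],[0,0,0],[0,0,0],[0,0,0],[0,0,0],[0,0,0],[0,0,0],[0,0,0],[0,0,0]],"fingers":[0.6,0.6,0.6,0.6,0.6,0.6,0.6,0.6,0.6,0.6]}'
python3 -m crank '{"linear":[[0,0,0],[0,0,0],[0,0,0],[0,0,0],[0,0,0],[0,0,0],[0,0,0],[0,0,0],[0,0,0],[0,0,0]],"turn":[[0,0,0],[0,0,0],[0,0,0],[0,0,0],[0,0,0],[0,0,0],[0,0,0],[0,0,0],[0,0,0],[0,0,0]],"fingers":[0.6,0.6,0.6,0.5,0.4,0.3,0.25,0.25,0.25,0.25]}'
python3 -m crank '{"linear":[[0,0,-0.005],[0,0,-0.02],[0,0,-0.045],[0,0,-0.07],[0,0,-0.095],[0,0,-0.11],[0,0,-0.115],[0,0,-0.115],[0,0,-0.115],[0,0,-0.115]],"turn":[[0,0,0],[0,0,0],[0,0,0],[0,0,0],[0,0,0],[0,0,0],[0,0,0],[0,0,0],[0,0,0],[0,0,0]],"fingers":[0.25,0.25,0.2,0.1,0,0,0,0,0,0]}'
python3 -m crank '{"linear":[[-0.01,0.005,0],[-0.026,0.0128,0],[-0.047,0.0232,0],[-0.069,0.034,0],[-0.088,0.0434,0],[-0.1,0.0493,0],[-0.105,0.0518,0],[-0.105,0.0518,0],[-0.105,0.0518,0],[-0.105,0.0518,0]],"turn":[[0,0,0],[0,0,0],[0,0,0],[0,0,0],[0,0,0],[0,0,0],[0,0,0],[0,0,0],[0,0,0],[0,0,0]],"fingers":[0,0,0,0,0,0,0,0,0,0]}'
python3 -c "
from h import *
go((626,62,214))
print({k:(v[0].round(1),round(v[1],1),v[2].round(1)) for k,v in survey().items() if k[1]=='cap'})"
```

```text
time: 31.65
ee_pos: [510.1, 47.9, 215.2]
tcp_rot: [0.0, 0.168, 0.986, 0.0]
wrist_force: [-0.5, -0.6, -1.2]
grip_width: 43.4
grip_force: 25.0
time: 32.48
ee_pos: [509.6, 48.0, 214.9]
tcp_rot: [-0.0, 0.168, 0.986, 0.0]
wrist_force: [1.1, -0.5, 0.5]
grip_width: 66.2
grip_force: 0.0
time: 33.32
ee_pos: [508.9, 48.0, 328.4]
tcp_rot: [-0.001, 0.168, 0.986, -0.0]
wrist_force: [0.2, 1.2, 0.1]
grip_width: 88.1
grip_force: 0.0
time: 34.15
ee_pos: [625.1, 62.1, 329.1]
tcp_rot: [-0.001, 0.168, 0.986, -0.0]
wrist_force: [0.9, -0.2, 0.3]
grip_width: 87.8
grip_force: 0.0
t34.15 [625.1  62.1 329.1] w87.8 g0.0 F [ 0.9 -0.2  0.3] tilt0.0019
(626, 62, 214) [-0.0011  0.0003  0.1151]
{('red', 'cap'): (array([509.8,  46.6]), np.float64(19.5), np.float64(98.1)), ('blue', 'cap'): (array([497.8, 164.6]), np.float64(19.6), np.float64(98.2)), ('green', 'cap'): (array([612. , 177.9]), np.float64(19.4), np.float64(98.2))}
```

```bash
python3 -m crank '{"linear":[[-0.0005,0,0.02],[-0.0005,0,0.045],[-0.0005,0,0.07],[-0.0005,0,0.095],[-0.0005,0,0.108],[-0.0005,0,0.115],[-0.0005,0,0.115],[-0.0005,0,0.115]],"turn":[[0,0,0],[0,0,0],[0,0,0],[0,0,0],[0,0,0],[0,0,0],[0,0,0],[0,0,0]],"fingers":[0,0,0,0,0,0,0,0]}'
python3 -m crank '{"linear":[[0,0,0],[0,0,0],[0,0,0],[0,0,0],[0,0,0],[0,0,0],[0,0,0],[0,0,0]],"turn":[[0,0,0],[0,0,0],[0,0,0],[0,0,0],[0,0,0],[0,0,0],[0,0,0],[0,0,0]],"fingers":[0.2,0.3,0.4,0.45,0.5,0.6,0.6,0.6]}' 25
python3 -m crank '{"linear":[[0,0,-0.005],[0,0,-0.015],[0,0,-0.03],[0,0,-0.055],[0,0,-0.08],[0,0,-0.1],[0,0,-0.11],[0,0,-0.115],[0,0,-0.115],[0,0,-0.115]],"turn":[[0,0,0],[0,0,0],[0,0,0],[0,0,0],[0,0,0],[0,0,0],[0,0,0],[0,0,0],[0,0,0],[0,0,0]],"fingers":[0.6,0.6,0.6,0.6,0.6,0.6,0.6,0.6,0.6,0.6]}'
python3 -m crank '{"linear":[[-0.005,-0.011,0],[-0.012,-0.027,0],[-0.022,-0.049,0],[-0.032,-0.0715,0],[-0.04,-0.0895,0],[-0.044,-0.0985,0],[-0.0452,-0.1011,0],[-0.0452,-0.1011,0],[-0.0452,-0.1011,0],[-0.0452,-0.1011,0]],"turn":[[0,0,0],[0,0,0],[0,0,0],[0,0,0],[0,0,0],[0,0,0],[0,0,0],[0,0,0],[0,0,0],[0,0,0]],"fingers":[0.6,0.6,0.6,0.6,0.6,0.6,0.6,0.6,0.6,0.6]}'
python3 -c "
from h import *
go((635.2,-48.3,215))
"
```

```text
time: 34.87
ee_pos: [626.5, 62.0, 215.7]
tcp_rot: [0.0, 0.168, 0.986, 0.0]
wrist_force: [-0.3, -0.2, 0.9]
grip_width: 88.0
grip_force: 0.0
time: 35.53
ee_pos: [626.4, 62.1, 215.1]
tcp_rot: [0.0, 0.168, 0.986, 0.0]
wrist_force: [0.4, 0.3, 2.5]
grip_width: 43.5
grip_force: 25.0
time: 36.37
ee_pos: [625.8, 62.0, 329.1]
tcp_rot: [-0.001, 0.168, 0.986, -0.0]
wrist_force: [0.0, -0.1, -2.2]
grip_width: 43.7
grip_force: 25.0
time: 37.2
ee_pos: [635.4, -47.5, 329.6]
tcp_rot: [-0.0, 0.167, 0.986, 0.0]
wrist_force: [-1.4, 0.3, -0.3]
grip_width: 43.5
grip_force: 25.0
t37.20 [635.4 -47.5 329.6] w43.5 g25.0 F [-1.4  0.3 -0.3] tilt0.0008
(635.2, -48.3, 215) [-0.0002 -0.0009  0.1146]
```

Set down, rise, and move clear toward the robot's right.

```bash
python3 -m crank '{"linear":[[0,0,0.01],[0,0,0.03],[0,0,0.05],[0,0,0.07],[0,0,0.09],[0,0,0.102],[0,0,0.108],[0,0,0.112],[0,0,0.1145],[0,0,0.1145]],"turn":[[0,0,0],[0,0,0],[0,0,0],[0,0,0],[0,0,0],[0,0,0],[0,0,0],[0,0,0],[0,0,0],[0,0,0]],"fingers":[0.6,0.6,0.6,0.6,0.6,0.6,0.6,0.6,0.6,0.6]}'
python3 -m crank '{"linear":[[0,0,0],[0,0,0],[0,0,0],[0,0,0],[0,0,0],[0,0,0],[0,0,0],[0,0,0],[0,0,0],[0,0,0]],"turn":[[0,0,0],[0,0,0],[0,0,0],[0,0,0],[0,0,0],[0,0,0],[0,0,0],[0,0,0],[0,0,0],[0,0,0]],"fingers":[0.6,0.6,0.6,0.5,0.4,0.3,0.25,0.25,0.25,0.25]}'
python3 -m crank '{"linear":[[0,0,-0.005],[0,0,-0.02],[0,0,-0.045],[0,0,-0.07],[0,0,-0.095],[0,0,-0.12],[0,0,-0.14],[0,0,-0.15],[0,0,-0.15],[0,0,-0.15]],"turn":[[0,0,0],[0,0,0],[0,0,0],[0,0,0],[0,0,0],[0,0,0],[0,0,0],[0,0,0],[0,0,0],[0,0,0]],"fingers":[0.25,0.25,0.2,0.1,0,0,0,0,0,0]}'
python3 -m crank '{"linear":[[0,-0.015,0],[0,-0.04,0],[0,-0.07,0],[0,-0.1,0],[0,-0.13,0],[0,-0.16,0],[0,-0.185,0],[0,-0.2,0],[0,-0.2,0],[0,-0.2,0]],"turn":[[0,0,0],[0,0,0],[0,0,0],[0,0,0],[0,0,0],[0,0,0],[0,0,0],[0,0,0],[0,0,0],[0,0,0]],"fingers":[0,0,0,0,0,0,0,0,0,0]}'
python3 -c "
from h import *
go()
d=get_image('top');cv2.imwrite('pics/t3.png',d['img'])
for k,v in survey().items(): print(k,v[0].round(1),round(v[1],1),v[2].round(1))"
```

```text
time: 38.03
ee_pos: [635.9, -48.2, 215.8]
tcp_rot: [0.0, 0.167, 0.986, 0.0]
wrist_force: [0.5, 0.2, -0.8]
grip_width: 42.9
grip_force: 25.0
time: 38.87
ee_pos: [635.5, -48.3, 215.4]
tcp_rot: [0.0, 0.168, 0.986, -0.0]
wrist_force: [0.7, -0.5, -0.4]
grip_width: 66.0
grip_force: 0.0
time: 39.7
ee_pos: [635.5, -48.4, 365.6]
tcp_rot: [0.0, 0.168, 0.986, 0.0]
wrist_force: [0.2, 0.1, 0.6]
grip_width: 88.1
grip_force: 0.0
time: 40.53
ee_pos: [568.7, -237.7, 364.0]
tcp_rot: [-0.001, 0.169, 0.986, 0.001]
wrist_force: [0.2, -0.1, -0.2]
grip_width: 88.0
grip_force: 0.0
t40.53 [ 568.7 -237.7  364. ] w88.0 g0.0 F [ 0.2 -0.1 -0.2] tilt0.0025
('red', 'cap') [509.8  46.6] 19.4 98.3
('red', 'holder') [509.5  48.3] 34.9 24.0
('blue', 'cap') [497.8 164.5] 19.5 98.1
('blue', 'holder') [497.6 165.8] 35.0 23.8
('yellow', 'cap') [635.1 -49.3] 19.3 98.4
('yellow', 'holder') [635.4 -48.3] 35.0 24.2
('green', 'cap') [611.8 178.1] 19.6 98.2
('green', 'holder') [612.5 179.1] 35.1 23.9
('grey', 'holder') [625.9  62.7] 35.4 24.1
```

View pics/t3.png

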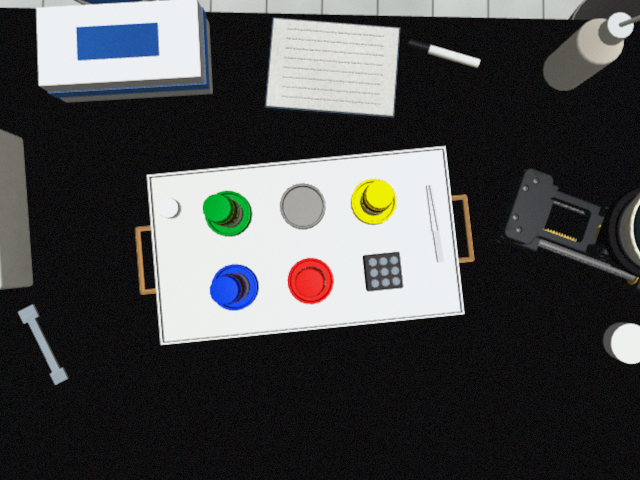

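The final top view shows all four caps over their own holders: green (217,209), blue (226,291), red (311,282) and yellow (379,195). Each is within 2 mm of centre at the right height. Grey is empty, the rack hasn't moved from (383,271), and the arm is clear.

```bash
python3 -c "
from workcell import *
print(hand_in())"
```

```text
the job is handed in; nothing more can be done
None
```

I handed the job in at about 41 s of the 118 s: the last camera check showed all four bottles upright in their own holders within 2 mm of centre, the grey holder empty and the rack unmoved; hand-in returned no verdict.

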